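# Close up the parts chest

### The job

Close up the small wooden chest of fiddle parts with the fingertips alone: push both of its drawers fully home first, then push the raised lid over from behind and down until it lies flat shut. Only push, from outside: do not pinch the lid or touch its lined inside, do not shove or lift the chest, and leave everything else on the bench and in the chest where it lies.

Things in the scene. Friction and masses are not known exactly. Their poses are not given: they have to be found in the camera images.
- chest: Wooden parts chest, about 6 kg, loose on the bench on rubber feet; 340 mm wide (y), 165 deep (x), 105 high without lid. Origin: centre of its underside; x runs from its front to its back, y to its left seen from the robot, z up. Two drawers side by side in its front (-x, robot side); above them an open till 22 mm deep under the hinged lid
- drawer_left (a joint): how far the left (+y) drawer stands out, m: 0 fully home, grows as it comes out towards the chest's -x, at most 0.11. It slides with about 1.5 N of friction and slight damping, and stays where it is left; no catch, no spring
- drawer_right (a joint): the same for the right (-y) drawer
- drawer_left_front (a point): centre of the outer face of the left drawer's front board, 45 mm above the bench, 82 mm left of the chest's middle; moves with the drawer. Board 160 mm wide, upright, 14 to 76 mm above the bench, no handle; a finger scoop 48 mm wide, 15 mm deep in the middle of its top edge. Home, its face is 94.5 mm ahead of the chest's origin, 12 mm proud of the carcass
- drawer_right_front (a point): the same for the right drawer, 82 mm right of the chest's middle
- lid (a joint): opening angle of the lid, rad: 0 flat shut, grows as it rises, 1.57 upright. Stiff hinges (0.7 N m of friction) hold it at any angle: it never falls and must be pushed all the way down; about 2 to 7 N at 140 mm from the hinge moves it
- lid_hinge (a point): middle of the lid's hinge line, which runs along the chest's y at the back top edge of the carcass: 82.5 mm behind the chest's origin, 105 mm above the bench
- lid_edge (a point): middle of the lid's free edge, on the outer face (top face when shut), 192 mm from the hinge line. Lid: flat board 352 mm wide, 10 mm thick, outer face 13 mm outside the hinge line, no handle. A lip along the free edge reaches 33 mm inward; with the lid shut it hangs just ahead of the drawer boards' top edges and keeps the drawers in
- lid_lining: grey felt lining, 172 x 330 x 3 mm, that covers the whole inner face of the lid (towards the robot and the till) and the inside of its lip; origin at its middle, 94 mm from the hinge line
- shell: hollowed coconut-shell sound bowl, dark brown, 110 mm wide, 78 mm high, standing on the bench; origin: centre of its underside
- glue: white plastic glue bottle, 48 mm diameter, 130 mm high, standing; origin: centre of its underside
- tin: steel tin 72 mm wide, 95 mm high, with rods and needle files sticking up to 160 mm; origin: centre of its underside
- plane: small hand plane of dark steel with wooden knobs, 160 x 48 x 65 mm; origin: centre of its sole, x along its length
- till_peg: dark turned tuning peg, 105 mm long, lying in the till under the lid; origin under its middle, x along it
- till_block: pale wooden bridge blank, 50 x 30 x 15 mm, lying in the till; origin: centre of its underside

How it is judged (in metres and radians):
On the way, in this order (a step that is already met when the one before it is completed fails the run):
1. both drawers are home while the lid still stands open (above 0.8 rad) (value of joint each of drawer_left, drawer_right below 0.005 m and value of joint lid above 0.8 rad), for 0.2 s.
2. the lid is shut over the closed drawers (value of joint each of drawer_left, drawer_right below 0.005 m and value of joint lid below 0.045 rad), for 0.2 s.
At the end, for the whole second after the job is handed in: Both drawers within 5 mm of fully home, the lid within 0.045 rad of flat shut, the chest at rest on the bench within 25 mm of where it stood, and everything else within 30 mm of where it lay (all of step 2 and distance of chest from where it was at the start of the episode below 0.025 m and linear speed of chest below 0.02 m/s and height (world z) of chest below 0.008 m and distance of each of shell, glue, tin, plane, till_peg, till_block from where it was at the start of the episode below 0.03 m); the robot touches nothing.
It fails at once if the chest is shoved more than 25 mm along the bench (distance of chest from where it was at the start of the episode above 0.025 m).
It fails at once if the chest is lifted or tipped (height (world z) of chest above 0.01 m or angle between chest's own z axis and vertical above 0.1 rad).
It fails at once if the lid is pinched or hooked: the fingers press on the lining inside it (contact force between the fingers and lid_lining above 1.5 N).
It fails at once if another thing on the bench or in the till is moved or picked up (more than 30 mm) (distance of any of shell, glue, tin, plane, till_peg, till_block from where it was at the start of the episode above 0.03 m).
It also fails if it takes over 51 s, if anything falls off the work surface, if the arm or the gripper's body presses on something with over 40 N, if the wrist force passes 120 N, or if a joint passes its speed limit or range.

### The arm

A 7-joint arm with a two-finger parallel gripper is mounted at the origin on the work surface. World frame = base frame: x ahead of the robot, y to its left, z up, the work surface at z = 0. Lengths are in mm, angles in degrees, forces in N, time in s.
With the tool pointing down it reaches from about 400 to 875 mm from the base axis. Payload 19.3 kg.
Tool frame: the origin (TCP) lies between the finger pads; the fingertips stand 8 mm ahead of it and the grasp point (between the pads) lies 11 mm behind it (arm.nose_length is the distance from the TCP to the fingertips, in mm); z points along the fingers, y is the direction in which the jaws open and shut (so a half turn about z gives the same grasp; the last joint's range is limited). The gripper opens to 85 mm and grips with 20 to 120 N. Pads are 22 mm wide; open, the fingers measure 114 mm over their backs; the gripper's body (76 mm by 85 mm) begins 54 mm behind the grasp point. The pads swing forward as they close: fully open they stand 13 mm farther back than shut.
Start: joints at [69.889, 29.874, -2.08, 91.645, 1.215, 58.505, -6.463], TCP at [173.175, -600.52, 212.991] pointing down, gripper open.
Joint ranges: [-166.77, 166.77], [-17.47, 122.26], [-85.68, 81.53], [9.62, 139.38], [-72.42, 252.41], [9.2, 110.78], [-144.41, 144.41]. Speed limits (degrees/s): [108.29, 108.29, 136.94, 136.94, 172.46, 172.46, 172.46].

### API

Orientations are given as a 3x3 rotation matrix whose columns are the frame's x, y, z axes.
In Python, from bench import arm gives the robot as it stands.
- The arm moves only by the tool move_arm, never from a script. Its argument "targets" is a list of rows, each an object of numbers: "wx", "wy", "wz": the turn, a rotation vector about the tool's x, y, z in rad; "x", "y", "z": the shift along the tool's x, y, z in m; "gripper": the finger opening in m, from 0 to 0.0854. In form: [{"wx": .., "wy": .., "wz": .., "x": .., "y": .., "z": .., "gripper": ..}, ...]. A call has 1 to 12 rows; each row is the pose to reach, as a shift and turn from the pose measured when the call began, along the tool's axes at that moment; what a row does not reach only later rows make up. A row lasts 1/12 s, in which the tool goes at most 41.7 mm and 7.16 degrees, less where a joint would pass 70% of its speed; a pose out of reach is approached as far as the arm can. A call with a gripper value outside its range is refused whole. The fingers move at their own pace and stop on an object; "force" is the grip in N (left out, the last holds). Time passes only in rows, so rows that repeat a pose let the fingers close. It gives the time, the measured TCP pose, the force and the opening at its end, in the units of the state.
- arm.get_obs(): the state, without advancing time (a new reading comes with each control period).
- arm.snapshot(name): name is "side" or "top" or "wrist"; returns a dict with "image" (384x512x3 uint8, red, green, blue), "range_z" (384x512 float32, mm along the optical axis (not along the pixel's ray), 0 where there is no reading), "mtx" (3x3 intrinsics, pixels), "rvec" (rotation vector, rad) and "tvec" (3), from world to camera coordinates, as OpenCV has them; the wrist camera has in their place "hand_eye" (4x4, takes a point from camera to tool coordinates, whose origin is the TCP and whose axes are the flange's). Camera axes: x right, y down, z forward; pixel columns grow to the right and rows downward; lengths in mm; the calibration is good to about 2 mm. A picture is of the moment at which its call begins: read the wrist's pose just before it.
- arm.close_job(): hands the job in, once; it reports no verdict.
Trained networks look in the newest picture that a camera, given by its name, has taken for a name from the list of things; names that differ only in an ending like _2 or _b are one class to them, and where a whole thing is asked for, a point or a joint stands for the part that bears it (a point fixed in the world has none). Each returns a list of dicts, best first, with "conf" (0 to 1); they miss things now and then, are a little off and sometimes report something else, mostly with a low value. They report only what shows in the picture. A call takes as long as a camera call.
- arm.silhouettes(camera, thing): "region" (384x512 bool, what is visible of it).
- arm.landmark_of(camera, thing): "centre" ([x, y, z] in mm, in world coordinates, good to about 4 mm: a listed point, or the origin of a listed thing).
The state is a dict: "t": time; "qpos": joint angles; "qvel": joint speeds; "joint_torque": joint torques, N m; "tool_pos": TCP position; "eef_rot": TCP orientation; "contact_force": force on the tool from outside, world axes, zero at the start; "wrist_torque": the same for the moment, N m; "gripper_width": finger opening in mm.
Only numpy, scipy, OpenCV 4.12 (cv2) and the standard library are available. Lean on these libraries where they do the work, as an engineer would, in place of code of your own. Each camera call takes 0.05 s, during which the arm holds its last target. There are 200 camera calls.

## Working session

There is one attempt and no reset: what is moved stays moved. The work goes in short steps, Python scripts to look and compute and a tool call to move; the robot and the scene stay as the last step left them, time stands still between calls to the robot, and variables do not carry over. Pictures are saved under pics/ and viewed, about 8 in all and at most 12, crops included, and the job is handed in when it is done.

Besides the shell and the picture viewer there is one more tool, called after ">>>" as name(argument=value, ...), one argument or row to a line, values as JSON. move_arm: Moves the arm, as the interface text tells. Its arguments: {"type":"object","properties":{"targets":{"type":"array"},"force":{"type":"number"}},"required":["targets"]}

```bash
mkdir -p pics; ls; python3 - <<'E'
from bench import arm
import cv2,numpy as np
o=arm.get_obs(); print(o['t'],o['tool_pos'],np.round(o['eef_rot'],3),o['gripper_width'])
ims=[]
for c in ['side','top']:
    s=arm.snapshot(c); cv2.imwrite(f'pics/{c}0.png',s['image'][:,:,::-1])
    for n in ['chest','drawer_left_front','drawer_right_front','lid_hinge','lid_edge','lid_lining','shell','glue','tin','plane','till_peg','till_block']:
        r=arm.landmark_of(c,n)
        print(c,n,[(np.round(q['centre']).tolist(),round(q['conf'],2)) for q in r[:2]])
    print(arm.get_obs()['t'])
E
```

```text
pics
0.0 [ 173.02712868 -600.1976592   212.41547932] [[ 0.961  0.277 -0.   ]
 [ 0.277 -0.961  0.001]
 [-0.    -0.001 -1.   ]] 85.69701059354671
side chest [([611.0, -58.0, 4.0], 0.74), ([617.0, -20.0, 81.0], 0.41)]
side drawer_left_front [([486.0, 57.0, 44.0], 0.69), ([637.0, -66.0, 292.0], 0.35)]
side drawer_right_front [([446.0, -104.0, 47.0], 0.61)]
side lid_hinge [([693.0, -83.0, 106.0], 0.58)]
side lid_edge [([638.0, -68.0, 290.0], 0.97)]
side lid_lining [([657.0, -74.0, 196.0], 0.65)]
side shell [([716.0, 208.0, 0.0], 0.96), ([534.0, 260.0, -0.0], 0.39)]
side glue [([551.0, -346.0, -2.0], 0.73)]
side tin [([534.0, 259.0, 1.0], 0.62)]
side plane []
side till_peg [([619.0, -24.0, 80.0], 0.4)]
side till_block [([557.0, -158.0, 85.0], 0.48)]
0.65
top chest [([611.0, -60.0, -2.0], 0.8), ([616.0, -22.0, 84.0], 0.67)]
top drawer_left_front [([490.0, 57.0, 46.0], 0.97)]
top drawer_right_front [([453.0, -106.0, 44.0], 0.92)]
top lid_hinge []
top lid_edge [([620.0, -19.0, 83.0], 0.72), ([634.0, -63.0, 286.0], 0.69)]
top lid_lining [([452.0, -104.0, 46.0], 0.6), ([618.0, -22.0, 83.0], 0.38)]
top shell [([711.0, 212.0, 0.0], 0.95)]
top glue [([548.0, -349.0, 1.0], 0.65)]
top tin [([532.0, 260.0, -3.0], 0.8)]
top plane [([338.0, -459.0, 0.0], 0.79), ([715.0, 213.0, -0.0], 0.29)]
top till_peg [([620.0, -22.0, 82.0], 0.72)]
top till_block [([556.0, -160.0, 83.0], 0.68)]
1.3
```

View images.

View pics/side0.png

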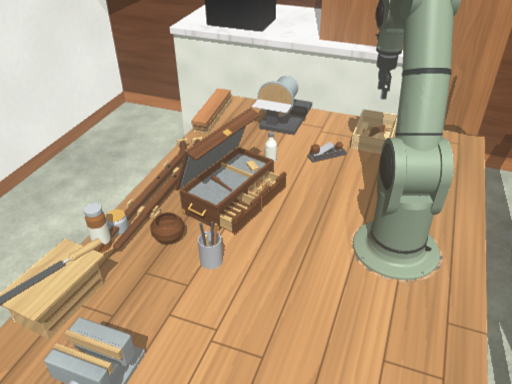

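View pics/top0.png

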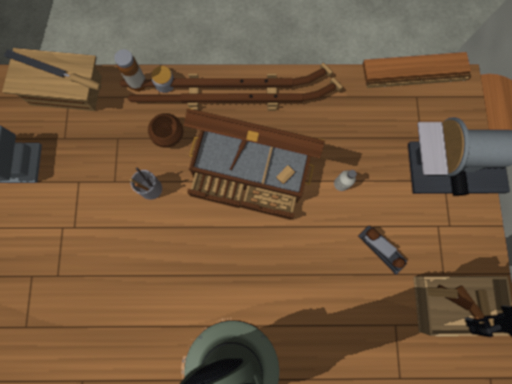

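The networks and the pictures agree. The chest is at about (611, -60) with yaw -16°, the drawers stand about 55 mm (left) and 47 mm (right) out, and the lid is at about 69°. In the side view the lid leans towards the robot (about px 215,150), and the space in front of the drawers is clear. I'll close the fingers, turn to the chest's axes and approach the right drawer.

>>> move_arm(
  targets=[
    {"wz": 0.05,"x": 0.02,"y": -0.022,"gripper": 0},
    {"wz": 0.1,"x": 0.045,"y": -0.05,"gripper": 0},
    {"wz": 0.15,"x": 0.07,"y": -0.078,"gripper": 0},
    {"wz": 0.2,"x": 0.095,"y": -0.106,"gripper": 0},
    {"wz": 0.25,"x": 0.12,"y": -0.134,"gripper": 0},
    {"wz": 0.3,"x": 0.145,"y": -0.162,"gripper": 0},
    {"wz": 0.35,"x": 0.17,"y": -0.19,"gripper": 0},
    {"wz": 0.4,"x": 0.195,"y": -0.218,"gripper": 0},
    {"wz": 0.45,"x": 0.22,"y": -0.246,"gripper": 0},
    {"wz": 0.5,"x": 0.245,"y": -0.274,"gripper": 0},
    {"wz": 0.56,"x": 0.27,"y": -0.302,"gripper": 0},
    {"wz": 0.56,"x": 0.285,"y": -0.32,"gripper": 0},
  ],
  force=40,
)

```text
schema error: expected keys wx, wy, wz, x, y, z, gripper
```

```bash
cat > h.py <<'E'
from bench import arm
import numpy as np
C=np.array([611,-60,0.]);a=np.radians(-16)
ex=np.array([np.cos(a),np.sin(a),0]);ey=np.array([-np.sin(a),np.cos(a),0]);ez=np.array([0,0,1.])
def st():
    o=arm.get_obs();p=np.array(o['tool_pos'])-C
    print('t',round(o['t'],2),'chestXYZ',np.round([p@ex,p@ey,p@ez],1),'F',np.round([np.dot(o['contact_force'],v) for v in(ex,ey,ez)],1),'w',round(o['gripper_width'],1))
    R=np.array(o['eef_rot']);print(np.round(np.c_[ex,ey,ez].T@R,3).tolist())
    return o,R
def to(X,Y,Z):
    o,R=st();d=C+X*ex+Y*ey+Z*ez-np.array(o['tool_pos']);print('tool delta',np.round(R.T@d,1))
E
python3 -c "
from h import *
to(-178,-84,213);to(-178,-84,55)"
```

```text
t 1.3 chestXYZ [-271.9 -640.3  213. ] F [-0.9  0.2  0.7] w 85.3
[[0.847, 0.531, -0.0], [0.531, -0.847, 0.0], [-0.0, -0.0, -1.0]]
tool delta [ 375.  -421.4   -0. ]
t 1.3 chestXYZ [-271.9 -640.3  213. ] F [-0.9  0.2  0.7] w 85.3
[[0.847, 0.531, -0.0], [0.531, -0.847, 0.0], [-0.0, -0.0, -1.0]]
tool delta [ 375.  -421.4  158. ]
```

All keys are required in every row.

>>> move_arm(
  targets=[
    {"wx": 0,"wy": 0,"wz": 0.05,"x": 0.02,"y": -0.022,"z": 0,"gripper": 0},
    {"wx": 0,"wy": 0,"wz": 0.1,"x": 0.045,"y": -0.05,"z": 0,"gripper": 0},
    {"wx": 0,"wy": 0,"wz": 0.15,"x": 0.07,"y": -0.078,"z": 0,"gripper": 0},
    {"wx": 0,"wy": 0,"wz": 0.2,"x": 0.095,"y": -0.106,"z": 0,"gripper": 0},
    {"wx": 0,"wy": 0,"wz": 0.25,"x": 0.12,"y": -0.134,"z": 0,"gripper": 0},
    {"wx": 0,"wy": 0,"wz": 0.3,"x": 0.145,"y": -0.162,"z": 0,"gripper": 0},
    {"wx": 0,"wy": 0,"wz": 0.35,"x": 0.17,"y": -0.19,"z": 0,"gripper": 0},
    {"wx": 0,"wy": 0,"wz": 0.4,"x": 0.195,"y": -0.218,"z": 0,"gripper": 0},
    {"wx": 0,"wy": 0,"wz": 0.45,"x": 0.22,"y": -0.246,"z": 0,"gripper": 0},
    {"wx": 0,"wy": 0,"wz": 0.5,"x": 0.245,"y": -0.274,"z": 0,"gripper": 0},
    {"wx": 0,"wy": 0,"wz": 0.56,"x": 0.27,"y": -0.302,"z": 0,"gripper": 0},
    {"wx": 0,"wy": 0,"wz": 0.56,"x": 0.285,"y": -0.32,"z": 0,"gripper": 0},
  ],
  force=40,
)

```text
t: 2.3
tool_pos: [359.6, -211.0, 213.3]
eef_rot: [[0.961, -0.277, 0.001], [-0.277, -0.961, 0.0], [0.001, -0.0, -1.0]]
contact_force: [0.6, -0.6, 0.3]
gripper_width: 0.2
```

```bash
python3 -c "
from h import *
to(-178,-84,55)"
```

```text
t 2.3 chestXYZ [-200.  -214.4  213.3] F [ 0.7 -0.4  0.3] w 0.2
[[1.0, -0.002, 0.001], [-0.002, -1.0, 0.0], [0.001, -0.0, -1.0]]
tool delta [  21.6 -130.4  158.4]
```

>>> move_arm(
  targets=[
    {"wx": 0,"wy": 0,"wz": 0,"x": 0.006,"y": -0.03,"z": 0.01,"gripper": 0},
    {"wx": 0,"wy": 0,"wz": 0,"x": 0.012,"y": -0.065,"z": 0.03,"gripper": 0},
    {"wx": 0,"wy": 0,"wz": 0,"x": 0.018,"y": -0.1,"z": 0.05,"gripper": 0},
    {"wx": 0,"wy": 0,"wz": 0,"x": 0.02,"y": -0.122,"z": 0.08,"gripper": 0},
    {"wx": 0,"wy": 0,"wz": 0,"x": 0.022,"y": -0.13,"z": 0.11,"gripper": 0},
    {"wx": 0,"wy": 0,"wz": 0,"x": 0.022,"y": -0.13,"z": 0.135,"gripper": 0},
    {"wx": 0,"wy": 0,"wz": 0,"x": 0.022,"y": -0.13,"z": 0.155,"gripper": 0},
    {"wx": 0,"wy": 0,"wz": 0,"x": 0.022,"y": -0.13,"z": 0.158,"gripper": 0},
    {"wx": 0,"wy": 0,"wz": 0,"x": 0.032,"y": -0.13,"z": 0.158,"gripper": 0},
    {"wx": 0,"wy": 0,"wz": 0,"x": 0.042,"y": -0.13,"z": 0.158,"gripper": 0},
    {"wx": 0,"wy": 0,"wz": 0,"x": 0.052,"y": -0.13,"z": 0.158,"gripper": 0},
    {"wx": 0,"wy": 0,"wz": 0,"x": 0.062,"y": -0.13,"z": 0.158,"gripper": 0},
  ],
)

```text
t: 3.3
tool_pos: [457.5, -104.0, 56.6]
eef_rot: [[0.961, -0.278, 0.003], [-0.278, -0.961, -0.0], [0.003, -0.001, -1.0]]
contact_force: [0.6, -0.5, -0.1]
gripper_width: -0.1
```

```bash
python3 -c "
from h import *
import cv2
st()
s=arm.snapshot('top');cv2.imwrite('pics/t1.png',cv2.resize(s['image'][90:230,160:340,::-1],None,fx=4,fy=4))"
```

```text
t 3.3 chestXYZ [-135.4  -84.6   56.6] F [ 0.7 -0.3 -0.1] w -0.1
[[1.0, -0.002, 0.003], [-0.002, -1.0, 0.001], [0.003, -0.001, -1.0]]
```

View pics/t1.png

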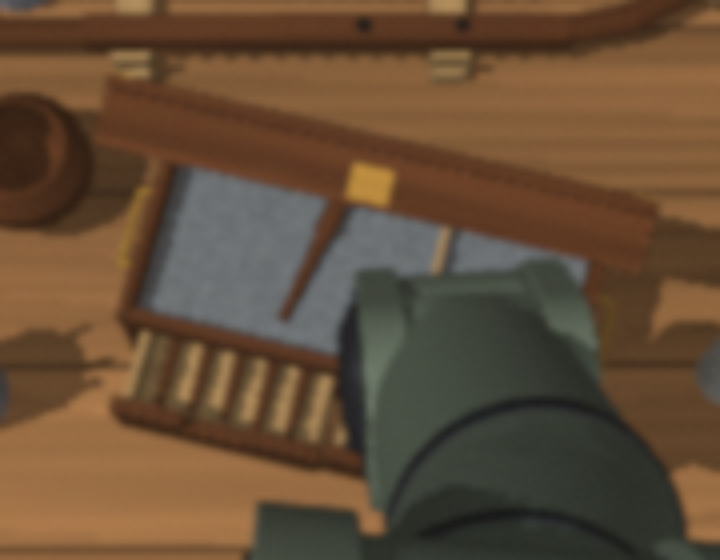

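The right drawer is being pushed and the till contents lie untouched. The wrist's far edge at px (450,268) is close to the lid's lip at (500,240), so I'll check that clearance by depth.

```bash
cat >> h.py <<'E'
import cv2
def cloud(s):
    z=s['range_z'].astype(float);v,u=np.mgrid[:384,:512];K=s['mtx']
    P=np.stack([(u-K[0][2])*z/K[0][0],(v-K[1][2])*z/K[1][1],z],-1)
    R=cv2.Rodrigues(np.array(s['rvec'],float))[0]
    W=(P-np.array(s['tvec'],float).reshape(3))@R-C
    W=np.stack([W@ex,W@ey,W@ez],-1);W[z<=0]=np.nan;return W
E
python3 -c "
from h import *
W=cloud(arm.snapshot('top'))
for (c,r) in [(255,162),(262,160),(272,161),(282,160),(295,160),(298,165),(225,132),(285,145),(300,150),(310,150),(250,128)]: print(c,r,np.round(W[r,c]))
W=cloud(arm.snapshot('side'))
m=np.nan_to_num(W[...,2])>110
for lo in range(110,400,30):
  k=m&(W[...,2]>lo)&(W[...,2]<lo+30)&(W[...,0]>-250)&(W[...,0]<5)&(abs(W[...,1]+85)<120)
  print(lo,k.sum(),np.round(W[k][:,0].max()) if k.any() else '')
"
```

```text
255 162 [-124.  -36.  465.]
262 160 [-108.  -47.  437.]
272 161 [-106.  -67.  444.]
282 160 [-98. -86. 441.]
295 160 [-100. -109.  467.]
298 165 [-115. -116.  488.]
225 132 [-13.  67. 278.]
285 145 [ -5. -86. 276.]
300 150 [  -8. -125.  276.]
310 150 [  -2. -149.  278.]
250 128 [ 11.   9. 286.]
110 78 -127.0
140 154 -126.0
170 103 -128.0
200 153 -108.0
230 142 -109.0
260 541 5.0
290 223 -109.0
320 191 -106.0
350 202 -104.0
380 296 -102.0
```

The clearance is ample: the wrist's far edge is at -98 and the lip at -8. I'll keep pushing, slower near home.

>>> move_arm(
  targets=[
    {"wx": 0,"wy": 0,"wz": 0,"x": 0.008,"y": 0,"z": 0,"gripper": 0},
    {"wx": 0,"wy": 0,"wz": 0,"x": 0.014,"y": 0,"z": 0,"gripper": 0},
    {"wx": 0,"wy": 0,"wz": 0,"x": 0.018,"y": 0,"z": 0,"gripper": 0},
    {"wx": 0,"wy": 0,"wz": 0,"x": 0.021,"y": 0,"z": 0,"gripper": 0},
    {"wx": 0,"wy": 0,"wz": 0,"x": 0.023,"y": 0,"z": 0,"gripper": 0},
    {"wx": 0,"wy": 0,"wz": 0,"x": 0.024,"y": 0,"z": 0,"gripper": 0},
  ],
)

```text
t: 3.95
tool_pos: [479.7, -110.4, 55.9]
eef_rot: [[0.961, -0.278, 0.002], [-0.278, -0.961, 0.0], [0.002, -0.001, -1.0]]
contact_force: [-0.7, -0.5, 0.5]
gripper_width: -0.6
```

```bash
python3 -c "
from h import *
st()"
```

```text
t 3.95 chestXYZ [-112.4  -84.7   55.9] F [-0.5 -0.6  0.5] w -0.6
[[1.0, -0.002, 0.002], [-0.002, -1.0, 0.001], [0.002, -0.001, -1.0]]
```

>>> move_arm(
  targets=[
    {"wx": 0,"wy": 0,"wz": 0,"x": 0.001,"y": 0,"z": 0,"gripper": 0},
    {"wx": 0,"wy": 0,"wz": 0,"x": 0.002,"y": 0,"z": 0,"gripper": 0},
    {"wx": 0,"wy": 0,"wz": 0,"x": 0.003,"y": 0,"z": 0,"gripper": 0},
    {"wx": 0,"wy": 0,"wz": 0,"x": 0.004,"y": 0,"z": 0,"gripper": 0},
  ],
)

```text
t: 4.28
tool_pos: [483.5, -111.5, 55.9]
eef_rot: [[0.961, -0.278, 0.002], [-0.278, -0.961, 0.0], [0.002, -0.001, -1.0]]
contact_force: [-0.1, 1.0, -0.2]
gripper_width: 0.1
```

>>> move_arm(
  targets=[
    {"wx": 0,"wy": 0,"wz": 0,"x": 0.001,"y": 0,"z": 0,"gripper": 0},
    {"wx": 0,"wy": 0,"wz": 0,"x": 0.002,"y": 0,"z": 0,"gripper": 0},
  ],
)

```text
t: 4.45
tool_pos: [485.5, -112.1, 56.0]
eef_rot: [[0.961, -0.278, 0.002], [-0.278, -0.961, 0.0], [0.002, -0.001, -1.0]]
contact_force: [-0.0, 0.6, -0.9]
gripper_width: 0.1
```

```bash
python3 -c "
from h import *
st()
W=cloud(arm.snapshot('top'))
print('t')
W=cloud(arm.snapshot('side'))
for n in ['drawer_right_front','drawer_left_front','chest']:
  for c in ['top','side']:
    for q in arm.landmark_of(c,n)[:1]:
      p=np.array(q['centre'])-C;print(c,n,np.round([p@ex,p@ey,p@ez],1),round(q['conf'],2))
"
```

```text
t 4.45 chestXYZ [-106.3  -84.6   56. ] F [-0.2  0.5 -0.9] w 0.1
[[1.0, -0.002, 0.002], [-0.002, -1.0, 0.001], [0.002, -0.001, -1.0]]
t
top drawer_right_front [  19.9 -290.3    2.4] 0.71
side drawer_right_front [-145.3  -87.8   45.1] 0.83
top drawer_left_front [-149.6   80.2   45.3] 0.92
side drawer_left_front [-151.1   77.2   43.3] 0.65
top chest [ 2.4  0.9 -1. ] 0.82
side chest [-1.  -2.   2.9] 0.91
```

```bash
python3 -c "
from h import *
s=arm.snapshot('side');cv2.imwrite('pics/s2.png',cv2.resize(s['image'][110:250,160:320,::-1],None,fx=4,fy=4,interpolation=cv2.INTER_CUBIC))"
```

```text
(no output)
```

View pics/s2.png

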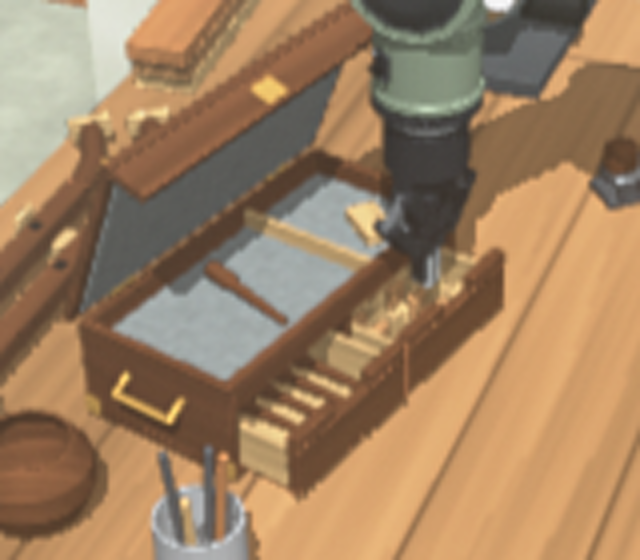

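The picture shows the fingertip at px (430,270), inside the drawer and behind its front board (450,300). It slipped over the board on the way down, and the right drawer hasn't moved. I'll lift straight out, back off, then come down before moving forward.

>>> move_arm(
  targets=[
    {"wx": 0,"wy": 0,"wz": 0,"x": 0,"y": 0,"z": -0.015,"gripper": 0},
    {"wx": 0,"wy": 0,"wz": 0,"x": 0,"y": 0,"z": -0.035,"gripper": 0},
    {"wx": 0,"wy": 0,"wz": 0,"x": 0,"y": 0,"z": -0.06,"gripper": 0},
    {"wx": 0,"wy": 0,"wz": 0,"x": 0,"y": 0,"z": -0.07,"gripper": 0},
    {"wx": 0,"wy": 0,"wz": 0,"x": 0,"y": 0,"z": -0.07,"gripper": 0},
  ],
)

```text
t: 5.32
tool_pos: [486.4, -112.3, 128.0]
eef_rot: [[0.961, -0.278, 0.006], [-0.278, -0.961, -0.001], [0.006, -0.001, -1.0]]
contact_force: [1.0, -0.5, 0.2]
gripper_width: 0.2
```

>>> move_arm(
  targets=[
    {"wx": 0,"wy": 0,"wz": 0,"x": -0.015,"y": 0,"z": 0,"gripper": 0},
    {"wx": 0,"wy": 0,"wz": 0,"x": -0.035,"y": 0,"z": 0,"gripper": 0},
    {"wx": 0,"wy": 0,"wz": 0,"x": -0.055,"y": 0,"z": 0,"gripper": 0},
    {"wx": 0,"wy": 0,"wz": 0,"x": -0.072,"y": 0,"z": 0,"gripper": 0},
    {"wx": 0,"wy": 0,"wz": 0,"x": -0.08,"y": 0,"z": 0,"gripper": 0},
    {"wx": 0,"wy": 0,"wz": 0,"x": -0.08,"y": 0,"z": 0,"gripper": 0},
  ],
)

```text
t: 5.82
tool_pos: [408.3, -89.9, 127.2]
eef_rot: [[0.961, -0.278, 0.005], [-0.278, -0.961, -0.001], [0.004, -0.001, -1.0]]
contact_force: [0.8, -0.3, -0.1]
gripper_width: 0.3
```

>>> move_arm(
  targets=[
    {"wx": 0,"wy": 0,"wz": 0,"x": 0,"y": 0,"z": 0.02,"gripper": 0},
    {"wx": 0,"wy": 0,"wz": 0,"x": 0,"y": 0,"z": 0.04,"gripper": 0},
    {"wx": 0,"wy": 0,"wz": 0,"x": 0,"y": 0,"z": 0.06,"gripper": 0},
    {"wx": 0,"wy": 0,"wz": 0,"x": 0,"y": 0,"z": 0.075,"gripper": 0},
    {"wx": 0,"wy": 0,"wz": 0,"x": 0,"y": 0,"z": 0.08,"gripper": 0},
    {"wx": 0,"wy": 0,"wz": 0,"x": 0,"y": 0,"z": 0.08,"gripper": 0},
  ],
)

```text
t: 6.32
tool_pos: [408.6, -89.9, 46.0]
eef_rot: [[0.961, -0.278, 0.002], [-0.278, -0.961, -0.0], [0.002, -0.0, -1.0]]
contact_force: [-0.5, -0.7, 0.7]
gripper_width: -0.3
```

```bash
python3 -c "
from h import *
st()
s=arm.snapshot('side');cv2.imwrite('pics/s3.png',cv2.resize(s['image'][130:240,180:320,::-1],None,fx=4,fy=4,interpolation=cv2.INTER_CUBIC))"
```

```text
t 6.32 chestXYZ [-186.3  -84.5   46. ] F [-0.3 -0.8  0.7] w -0.3
[[1.0, -0.002, 0.002], [-0.002, -1.0, 0.0], [0.002, -0.0, -1.0]]
```

View pics/s3.png

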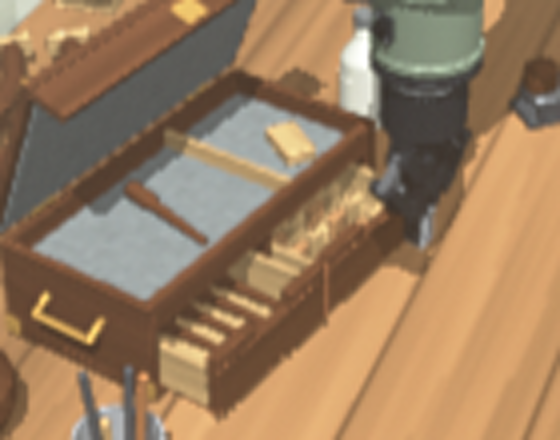

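The finger (420,240) now stands in front of the right drawer's board. Pushing in, with a small rise to give more clearance over the carcass rim.

>>> move_arm(
  targets=[
    {"wx": 0,"wy": 0,"wz": 0,"x": 0.01,"y": 0,"z": -0.004,"gripper": 0},
    {"wx": 0,"wy": 0,"wz": 0,"x": 0.02,"y": 0,"z": -0.006,"gripper": 0},
    {"wx": 0,"wy": 0,"wz": 0,"x": 0.028,"y": 0,"z": -0.006,"gripper": 0},
    {"wx": 0,"wy": 0,"wz": 0,"x": 0.034,"y": 0,"z": -0.006,"gripper": 0},
    {"wx": 0,"wy": 0,"wz": 0,"x": 0.04,"y": 0,"z": -0.006,"gripper": 0},
    {"wx": 0,"wy": 0,"wz": 0,"x": 0.046,"y": 0,"z": -0.006,"gripper": 0},
    {"wx": 0,"wy": 0,"wz": 0,"x": 0.052,"y": 0,"z": -0.006,"gripper": 0},
    {"wx": 0,"wy": 0,"wz": 0,"x": 0.058,"y": 0,"z": -0.006,"gripper": 0},
    {"wx": 0,"wy": 0,"wz": 0,"x": 0.063,"y": 0,"z": -0.006,"gripper": 0},
    {"wx": 0,"wy": 0,"wz": 0,"x": 0.067,"y": 0,"z": -0.006,"gripper": 0},
    {"wx": 0,"wy": 0,"wz": 0,"x": 0.07,"y": 0,"z": -0.006,"gripper": 0},
    {"wx": 0,"wy": 0,"wz": 0,"x": 0.07,"y": 0,"z": -0.006,"gripper": 0},
  ],
)

```text
t: 7.37
tool_pos: [476.6, -109.4, 53.1]
eef_rot: [[0.961, -0.278, 0.004], [-0.278, -0.961, -0.0], [0.004, -0.001, -1.0]]
contact_force: [-0.4, 0.1, -0.1]
gripper_width: 0.0
```

```bash
cat > look.py <<'E'
from h import *
st()
for c in ['top','side']:
  arm.snapshot(c)
  for n in ['drawer_right_front','drawer_left_front','chest']:
    for q in arm.landmark_of(c,n)[:1]:
      p=np.array(q['centre'])-C;print(c,n,np.round([p@ex,p@ey,p@ez],1),round(q['conf'],2))
E
python3 look.py
```

```text
t 7.37 chestXYZ [-115.5  -84.6   53.1] F [-0.4  0.  -0.1] w 0.0
[[1.0, -0.002, 0.004], [-0.002, -1.0, 0.001], [0.004, -0.001, -1.0]]
top drawer_right_front [-152.4   76.5   46.8] 0.61
top drawer_left_front [-153.7   79.4   48. ] 0.76
top chest [ 0.6  2.5 -3.8] 0.77
side drawer_right_front [-146.3  -86.7   47. ] 0.59
side drawer_left_front [-150.2   76.2   44.1] 0.84
side chest [-1.5 -0.4  3. ] 0.57
```

```bash
python3 -c "
from h import *
s=arm.snapshot('side');cv2.imwrite('pics/s4.png',cv2.resize(s['image'][150:240,200:310,::-1],None,fx=5,fy=5,interpolation=cv2.INTER_CUBIC))
W=cloud(s)
k=(W[...,2]>5)&(W[...,2]<90)&(W[...,0]<-90)&(W[...,0]>-200)&(abs(W[...,1])<180)
for y in range(-170,170,20):
  q=k&(abs(W[...,1]-y)<10);print(y,q.sum(),np.round(np.percentile(W[q][:,0],[3,50,97])) if q.sum() else '',np.round(W[q][:,2].max()) if q.any() else '')
"
```

```text
-170 17 [-171. -140. -101.] 76.0
-150 73 [-144. -137.  -91.] 78.0
-130 55 [-144. -141.  -96.] 77.0
-110 65 [-145. -140.  -91.] 79.0
-90 72 [-146. -140.  -91.] 87.0
-70 69 [-146. -142.  -91.] 90.0
-50 62 [-147. -143.  -93.] 78.0
-30 55 [-154. -144.  -95.] 79.0
-10 79 [-148. -143.  -96.] 79.0
10 104 [-152. -139.  -92.] 79.0
30 90 [-152. -147.  -92.] 79.0
50 86 [-153. -148.  -93.] 84.0
70 58 [-155. -150.  -97.] 63.0
90 65 [-156. -150.  -93.] 88.0
110 87 [-154. -151.  -90.] 89.0
130 67 [-156. -153.  -90.] 89.0
150 220 [-156. -131.  -91.] 87.0
```

View pics/s4.png

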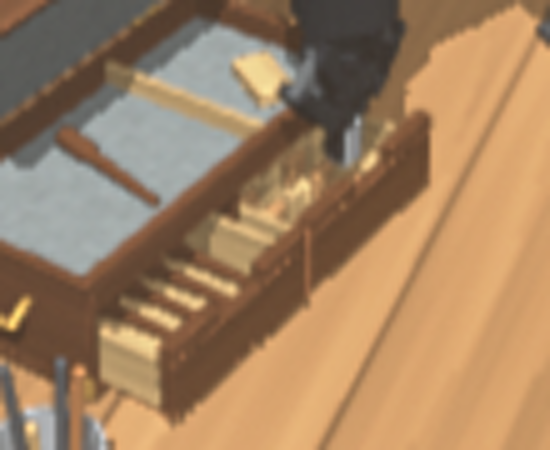

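The finger (350,140) has again ended up behind the board with no force, so it must have gone through the scoop opening. I'll lift out, measure where the fingertips really are, and push beside the scoop.

>>> move_arm(
  targets=[
    {"wx": 0,"wy": 0,"wz": 0,"x": 0,"y": 0,"z": -0.015,"gripper": 0},
    {"wx": 0,"wy": 0,"wz": 0,"x": 0,"y": 0,"z": -0.035,"gripper": 0},
    {"wx": 0,"wy": 0,"wz": 0,"x": 0,"y": 0,"z": -0.06,"gripper": 0},
    {"wx": 0,"wy": 0,"wz": 0,"x": 0,"y": 0,"z": -0.07,"gripper": 0},
    {"wx": 0,"wy": 0,"wz": 0,"x": 0,"y": 0,"z": -0.07,"gripper": 0},
  ],
)

```text
t: 8.23
tool_pos: [477.0, -109.6, 125.2]
eef_rot: [[0.961, -0.278, 0.007], [-0.278, -0.961, -0.001], [0.007, -0.001, -1.0]]
contact_force: [0.1, 1.0, 0.4]
gripper_width: -0.2
```

>>> move_arm(
  targets=[
    {"wx": 0,"wy": 0,"wz": 0,"x": -0.015,"y": -0.01,"z": 0,"gripper": 0},
    {"wx": 0,"wy": 0,"wz": 0,"x": -0.03,"y": -0.02,"z": 0,"gripper": 0},
    {"wx": 0,"wy": 0,"wz": 0,"x": -0.05,"y": -0.03,"z": 0,"gripper": 0},
    {"wx": 0,"wy": 0,"wz": 0,"x": -0.065,"y": -0.04,"z": 0,"gripper": 0},
    {"wx": 0,"wy": 0,"wz": 0,"x": -0.07,"y": -0.04,"z": 0,"gripper": 0},
    {"wx": 0,"wy": 0,"wz": 0,"x": -0.07,"y": -0.04,"z": 0,"gripper": 0},
  ],
)

```text
t: 8.73
tool_pos: [419.8, -51.2, 124.2]
eef_rot: [[0.961, -0.277, 0.006], [-0.277, -0.961, -0.001], [0.006, -0.001, -1.0]]
contact_force: [0.6, -0.6, -0.1]
gripper_width: 0.2
```

```bash
python3 -c "
from h import *
o,R=st();p=np.array(o['tool_pos'])-C;p=np.array([p@ex,p@ey,p@ez])
for c in ['side','top']:
  W=cloud(arm.snapshot(c))-p
  k=(abs(W[...,0])<60)&(abs(W[...,1])<60)&(W[...,2]<150)&(W[...,2]>-35)
  for lo in range(-35,90,7):
    q=W[k&(W[...,2]>=lo)&(W[...,2]<lo+7)]
    if len(q): print(c,lo,len(q),np.round(q.min(0)),np.round(q.max(0)))
"
```

```text
t 8.73 chestXYZ [-186.2  -44.3  124.2] F [ 0.7 -0.4 -0.1] w 0.2
[[1.0, -0.001, 0.006], [-0.001, -1.0, 0.001], [0.006, -0.001, -1.0]]
side 14 3 [-10.   3.  18.] [-6.  6. 20.]
side 21 9 [-15.  -4.  22.] [ 3. 15. 27.]
side 28 13 [-14. -14.  28.] [ 1. 15. 35.]
side 35 16 [-13. -11.  36.] [ 4. 20. 42.]
side 42 9 [-13.  -1.  44.] [-0. 13. 49.]
side 49 11 [-15. -12.  49.] [ 1. 17. 55.]
side 56 8 [-15.  -6.  58.] [ 7. 12. 63.]
side 63 25 [-17. -38.  63.] [ 9. 36. 70.]
side 70 25 [-16. -33.  70.] [ 9. 39. 77.]
side 77 21 [-17. -45.  77.] [11. 45. 84.]
side 84 37 [-20. -52.  84.] [10. 52. 90.]
```

```bash
python3 -c "
from h import *
o=arm.get_obs();T=np.array(o['tool_pos'])
s=arm.snapshot('side');W=cloud(s)-np.array([-186.2,-44.3,124.2])
k=(abs(W[...,0])<80)&(abs(W[...,1])<80)
for lo in range(84,200,12):
    q=W[k&(W[...,2]>=lo)&(W[...,2]<lo+12)]
    if len(q): print(lo,len(q),np.round(q.min(0)),np.round(q.max(0)))
pts=np.array([T+[0,0,d] for d in(-8,0,18,65)])
uv=cv2.projectPoints(pts,np.array(s['rvec'],float),np.array(s['tvec'],float),np.array(s['mtx'],float),None)[0].reshape(-1,2)
print(uv)
u,v=uv[1].astype(int);im=cv2.resize(s['image'][v-50:v+30,u-50:u+50,::-1],None,fx=6,fy=6,interpolation=cv2.INTER_CUBIC)
for q,c in zip(uv,[(0,0,255),(0,255,0),(255,0,0),(0,255,255)]): cv2.circle(im,tuple(int(x) for x in (q-[u-50,v-50]+.5)*6),4,c,-1)
cv2.imwrite('pics/s5.png',im)"
```

```text
84 61 [-20. -46.  84.] [13. 56. 96.]
96 68 [-22. -60.  96.] [ 12.  65. 108.]
108 78 [-23. -54. 108.] [ 10.  66. 120.]
120 53 [-21. -15. 120.] [  6.  51. 132.]
132 26 [-28.  14. 132.] [ 11.  40. 144.]
144 61 [-39.  -8. 145.] [ 23.  42. 156.]
156 68 [-41. -11. 156.] [ 22.  43. 167.]
168 83 [-40.  -9. 168.] [ 22.  41. 180.]
180 96 [-41. -13. 180.] [ 27.  41. 192.]
192 25 [-39.   2. 192.] [ 10.  34. 203.]
[[277.17905236 183.27616359]
 [277.23030927 181.39494219]
 [277.34675226 177.1212733 ]
 [277.65827707 165.68774789]]
```

View pics/s5.png

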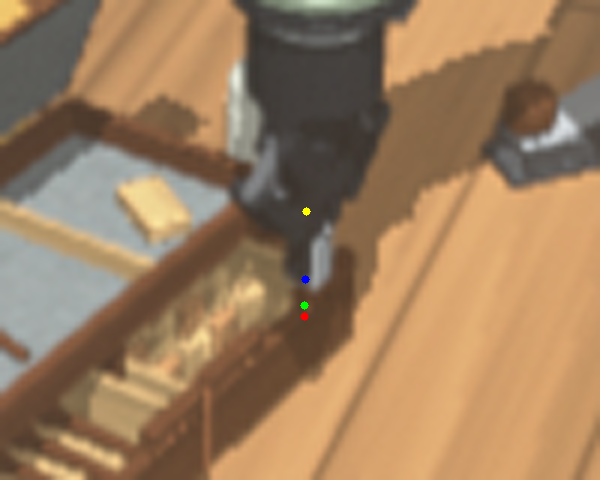

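The picture confirms the calibration gap: the fingertips end about 15–18 mm above the reported TCP (blue dot at +18 mm), not 8 mm below it. That's why they passed through the scoop. I'll go lower, which is safe either way, and push beside the scoop.

>>> move_arm(
  targets=[
    {"wx": 0,"wy": 0,"wz": 0,"x": 0,"y": 0,"z": 0.02,"gripper": 0},
    {"wx": 0,"wy": 0,"wz": 0,"x": 0,"y": 0,"z": 0.04,"gripper": 0},
    {"wx": 0,"wy": 0,"wz": 0,"x": 0,"y": 0,"z": 0.06,"gripper": 0},
    {"wx": 0,"wy": 0,"wz": 0,"x": 0,"y": 0,"z": 0.08,"gripper": 0},
    {"wx": 0,"wy": 0,"wz": 0,"x": 0,"y": 0,"z": 0.092,"gripper": 0},
    {"wx": 0,"wy": 0,"wz": 0,"x": 0,"y": 0,"z": 0.097,"gripper": 0},
    {"wx": 0,"wy": 0,"wz": 0,"x": 0,"y": 0,"z": 0.097,"gripper": 0},
  ],
)

```text
t: 9.47
tool_pos: [421.9, -52.7, 26.5]
eef_rot: [[0.96, -0.279, 0.005], [-0.279, -0.96, -0.001], [0.006, -0.0, -1.0]]
contact_force: [-0.5, 0.0, 0.2]
gripper_width: -0.2
```

>>> move_arm(
  targets=[
    {"wx": 0,"wy": 0,"wz": 0,"x": 0.01,"y": 0,"z": 0,"gripper": 0},
    {"wx": 0,"wy": 0,"wz": 0,"x": 0.02,"y": 0,"z": 0,"gripper": 0},
    {"wx": 0,"wy": 0,"wz": 0,"x": 0.028,"y": 0,"z": 0,"gripper": 0},
    {"wx": 0,"wy": 0,"wz": 0,"x": 0.034,"y": 0,"z": 0,"gripper": 0},
    {"wx": 0,"wy": 0,"wz": 0,"x": 0.04,"y": 0,"z": 0,"gripper": 0},
    {"wx": 0,"wy": 0,"wz": 0,"x": 0.045,"y": 0,"z": 0,"gripper": 0},
    {"wx": 0,"wy": 0,"wz": 0,"x": 0.05,"y": 0,"z": 0,"gripper": 0},
  ],
)

```text
t: 10.05
tool_pos: [470.3, -66.7, 26.9]
eef_rot: [[0.96, -0.279, 0.005], [-0.279, -0.96, -0.001], [0.006, -0.0, -1.0]]
contact_force: [-1.4, 0.9, 0.3]
gripper_width: 0.1
```

```bash
python3 -c "from bench import arm;print(arm.nose_length)"; python3 look.py
```

```text
8.0
t 10.05 chestXYZ [-133.4  -45.3   26.9] F [-1.5  0.5  0.3] w 0.1
[[1.0, -0.003, 0.006], [-0.003, -1.0, 0.0], [0.006, -0.0, -1.0]]
top drawer_left_front [-149.5   78.7   45. ] 0.82
side drawer_right_front [-124.1  -89.7   45.5] 0.8
side drawer_left_front [-147.4   79.2   45. ] 0.92
side chest [-1.5  0.6  4. ] 0.97
```

Contact is confirmed: the force is about -1.5 N and the right drawer's front is at -124. On to home.

>>> move_arm(
  targets=[
    {"wx": 0,"wy": 0,"wz": 0,"x": 0.006,"y": 0,"z": 0,"gripper": 0},
    {"wx": 0,"wy": 0,"wz": 0,"x": 0.012,"y": 0,"z": 0,"gripper": 0},
    {"wx": 0,"wy": 0,"wz": 0,"x": 0.017,"y": 0,"z": 0,"gripper": 0},
    {"wx": 0,"wy": 0,"wz": 0,"x": 0.021,"y": 0,"z": 0,"gripper": 0},
    {"wx": 0,"wy": 0,"wz": 0,"x": 0.023,"y": 0,"z": 0,"gripper": 0},
    {"wx": 0,"wy": 0,"wz": 0,"x": 0.025,"y": 0,"z": 0,"gripper": 0},
  ],
)

```text
t: 10.95
tool_pos: [494.0, -73.6, 26.9]
eef_rot: [[0.96, -0.279, 0.005], [-0.279, -0.96, -0.001], [0.005, -0.0, -1.0]]
contact_force: [-2.0, 1.8, -0.3]
gripper_width: 0.1
```

>>> move_arm(
  targets=[
    {"wx": 0,"wy": 0,"wz": 0,"x": 0.001,"y": 0,"z": 0,"gripper": 0},
    {"wx": 0,"wy": 0,"wz": 0,"x": 0.002,"y": 0,"z": 0,"gripper": 0},
  ],
)

```text
t: 11.12
tool_pos: [495.9, -74.2, 26.9]
eef_rot: [[0.96, -0.279, 0.005], [-0.279, -0.96, -0.001], [0.005, -0.0, -1.0]]
contact_force: [-1.5, 1.8, 1.0]
gripper_width: 0.3
```

>>> move_arm(
  targets=[
    {"wx": 0,"wy": 0,"wz": 0,"x": 0.001,"y": 0,"z": 0,"gripper": 0},
    {"wx": 0,"wy": 0,"wz": 0,"x": 0.002,"y": 0,"z": 0,"gripper": 0},
  ],
)

```text
t: 11.28
tool_pos: [496.8, -74.4, 26.8]
eef_rot: [[0.96, -0.279, 0.003], [-0.279, -0.96, -0.001], [0.003, 0.0, -1.0]]
contact_force: [-12.6, 6.5, 10.3]
gripper_width: 0.1
```

```bash
python3 look.py
```

```text
t 11.28 chestXYZ [-105.8  -45.3   26.8] F [-13.9   2.8  10.3] w 0.1
[[1.0, -0.003, 0.003], [-0.003, -1.0, -0.0], [0.003, 0.0, -1.0]]
top drawer_right_front [ 22.8   0.7 289.3] 0.22
top drawer_left_front [-151.3   79.7   46.5] 0.73
side drawer_right_front [-96.9 -87.1  43.8] 0.64
side drawer_left_front [-153.5   76.3   40.8] 0.87
side chest [-2.8  4.4  3.6] 0.61
```

The right drawer is home: a hard stop at 14 N, with its front at about -97 (expected -94.5). Now I'll back off, shift to the left drawer and push that.

>>> move_arm(
  targets=[
    {"wx": 0,"wy": 0,"wz": 0,"x": -0.015,"y": 0,"z": 0,"gripper": 0},
    {"wx": 0,"wy": 0,"wz": 0,"x": -0.035,"y": 0,"z": 0,"gripper": 0},
    {"wx": 0,"wy": 0,"wz": 0,"x": -0.06,"y": 0,"z": 0,"gripper": 0},
    {"wx": 0,"wy": 0,"wz": 0,"x": -0.078,"y": 0,"z": 0,"gripper": 0},
    {"wx": 0,"wy": 0,"wz": 0,"x": -0.084,"y": 0,"z": 0,"gripper": 0},
    {"wx": 0,"wy": 0,"wz": 0,"x": -0.084,"y": 0,"z": 0,"gripper": 0},
  ],
)

```text
t: 12.18
tool_pos: [415.4, -50.8, 26.7]
eef_rot: [[0.961, -0.278, 0.003], [-0.278, -0.961, -0.001], [0.003, 0.0, -1.0]]
contact_force: [1.0, 0.1, 0.8]
gripper_width: -0.0
```

>>> move_arm(
  targets=[
    {"wx": 0,"wy": 0,"wz": 0,"x": 0,"y": -0.015,"z": 0,"gripper": 0},
    {"wx": 0,"wy": 0,"wz": 0,"x": 0,"y": -0.04,"z": 0,"gripper": 0},
    {"wx": 0,"wy": 0,"wz": 0,"x": 0,"y": -0.065,"z": 0,"gripper": 0},
    {"wx": 0,"wy": 0,"wz": 0,"x": 0,"y": -0.08,"z": 0,"gripper": 0},
    {"wx": 0,"wy": 0,"wz": 0,"x": 0,"y": -0.086,"z": 0,"gripper": 0},
    {"wx": 0,"wy": 0,"wz": 0,"x": 0.002,"y": -0.086,"z": 0,"gripper": 0},
  ],
)

```text
t: 12.68
tool_pos: [442.3, 32.4, 26.6]
eef_rot: [[0.961, -0.276, 0.004], [-0.276, -0.961, -0.001], [0.004, -0.0, -1.0]]
contact_force: [-0.4, -0.6, 0.8]
gripper_width: 0.2
```

```bash
python3 look.py
```

```text
t 12.68 chestXYZ [-187.6   42.3   26.6] F [-0.2 -0.7  0.8] w 0.2
[[1.0, -0.0, 0.004], [-0.0, -1.0, 0.0], [0.004, -0.0, -1.0]]
top drawer_right_front [-95.  -83.6  45.2] 0.56
top chest [ 1.1  2.1 -3.1] 0.7
side drawer_right_front [-96.  -86.   47.2] 0.64
side drawer_left_front [-152.2   77.7   45.7] 0.8
side chest [1.2 0.6 4.9] 0.7
```

Right drawer confirmed home (-95 to -96) and the chest hasn't moved. Pushing the left one to X ≈ -108.

>>> move_arm(
  targets=[
    {"wx": 0,"wy": 0,"wz": 0,"x": 0.012,"y": 0,"z": 0,"gripper": 0},
    {"wx": 0,"wy": 0,"wz": 0,"x": 0.02,"y": 0,"z": 0,"gripper": 0},
    {"wx": 0,"wy": 0,"wz": 0,"x": 0.028,"y": 0,"z": 0,"gripper": 0},
    {"wx": 0,"wy": 0,"wz": 0,"x": 0.036,"y": 0,"z": 0,"gripper": 0},
    {"wx": 0,"wy": 0,"wz": 0,"x": 0.044,"y": 0,"z": 0,"gripper": 0},
    {"wx": 0,"wy": 0,"wz": 0,"x": 0.052,"y": 0,"z": 0,"gripper": 0},
    {"wx": 0,"wy": 0,"wz": 0,"x": 0.06,"y": 0,"z": 0,"gripper": 0},
    {"wx": 0,"wy": 0,"wz": 0,"x": 0.066,"y": 0,"z": 0,"gripper": 0},
    {"wx": 0,"wy": 0,"wz": 0,"x": 0.071,"y": 0,"z": 0,"gripper": 0},
    {"wx": 0,"wy": 0,"wz": 0,"x": 0.075,"y": 0,"z": 0,"gripper": 0},
    {"wx": 0,"wy": 0,"wz": 0,"x": 0.078,"y": 0,"z": 0,"gripper": 0},
    {"wx": 0,"wy": 0,"wz": 0,"x": 0.079,"y": 0,"z": 0,"gripper": 0},
  ],
)

```text
t: 14.08
tool_pos: [517.3, 8.4, 26.9]
eef_rot: [[0.96, -0.279, 0.003], [-0.279, -0.96, -0.001], [0.003, 0.001, -1.0]]
contact_force: [-0.3, 1.8, -0.7]
gripper_width: 0.0
```

>>> move_arm(
  targets=[
    {"wx": 0,"wy": 0,"wz": 0,"x": 0.001,"y": 0,"z": 0,"gripper": 0},
    {"wx": 0,"wy": 0,"wz": 0,"x": 0.002,"y": 0,"z": 0,"gripper": 0},
  ],
)

```text
t: 14.25
tool_pos: [517.7, 8.3, 26.8]
eef_rot: [[0.96, -0.278, 0.0], [-0.278, -0.96, -0.001], [0.0, 0.001, -1.0]]
contact_force: [-15.2, 6.9, 12.5]
gripper_width: -0.0
```

```bash
python3 look.py
```

```text
t 14.25 chestXYZ [-108.5   39.9   26.8] F [-16.5   2.4  12.5] w -0.0
[[1.0, -0.003, 0.0], [-0.003, -1.0, -0.001], [0.0, 0.001, -1.0]]
top drawer_right_front [ 23.3 286.5   1.3] 0.7
top chest [-0.9  0.5 -2.7] 0.87
side drawer_right_front [-96.5 -86.6  45.3] 0.6
side drawer_left_front [-98.7  80.   45.9] 0.92
side chest [-1.3  1.2  3.6] 0.63
```

Both drawers are at their stops. Next I'll back off and rise clear in front.

>>> move_arm(
  targets=[
    {"wx": 0,"wy": 0,"wz": 0,"x": -0.015,"y": 0,"z": 0,"gripper": 0},
    {"wx": 0,"wy": 0,"wz": 0,"x": -0.035,"y": 0,"z": 0,"gripper": 0},
    {"wx": 0,"wy": 0,"wz": 0,"x": -0.04,"y": 0,"z": -0.02,"gripper": 0},
    {"wx": 0,"wy": 0,"wz": 0,"x": -0.04,"y": 0,"z": -0.055,"gripper": 0},
    {"wx": 0,"wy": 0,"wz": 0,"x": -0.04,"y": 0,"z": -0.09,"gripper": 0},
    {"wx": 0,"wy": 0,"wz": 0,"x": -0.04,"y": 0,"z": -0.125,"gripper": 0},
    {"wx": 0,"wy": 0,"wz": 0,"x": -0.04,"y": 0,"z": -0.16,"gripper": 0},
    {"wx": 0,"wy": 0,"wz": 0,"x": -0.04,"y": 0,"z": -0.195,"gripper": 0},
    {"wx": 0,"wy": 0,"wz": 0,"x": -0.04,"y": 0,"z": -0.23,"gripper": 0},
    {"wx": 0,"wy": 0,"wz": 0,"x": -0.04,"y": 0,"z": -0.265,"gripper": 0},
    {"wx": 0,"wy": 0,"wz": 0,"x": -0.04,"y": 0,"z": -0.295,"gripper": 0},
    {"wx": 0,"wy": 0,"wz": 0,"x": -0.04,"y": 0,"z": -0.31,"gripper": 0},
  ],
)

```text
t: 15.65
tool_pos: [479.9, 19.9, 340.6]
eef_rot: [[0.96, -0.279, 0.005], [-0.279, -0.96, -0.001], [0.005, -0.0, -1.0]]
contact_force: [0.8, -0.7, -0.5]
gripper_width: 0.1
```

```bash
cat > look2.py <<'E'
from h import *
o,R=st()
W=cloud(arm.snapshot('side'))
for n in ['drawer_right_front','drawer_left_front','chest','lid_edge','lid_hinge','lid_lining']:
    for q in arm.landmark_of('side',n)[:1]:
      p=np.array(q['centre'])-C;print(n,np.round([p@ex,p@ey,p@ez],1),round(q['conf'],2))
r=arm.silhouettes('side','lid_edge')
if r:
    k=r[0]['region']&(W[...,2]>120)
    q=W[k]; 
    for y in range(-160,170,40):
        m=abs(q[:,1]-y)<15
        if m.sum(): t=q[m]; print(y,m.sum(),'top pt',np.round(t[t[:,2].argmax()]))
E
python3 look2.py
```

```text
t 15.65 chestXYZ [-148.1   40.6  340.6] F [ 0.9 -0.4 -0.5] w 0.1
[[1.0, -0.003, 0.005], [-0.003, -1.0, 0.0], [0.005, -0.0, -1.0]]
drawer_right_front [-98.9 -86.   42.8] 0.65
drawer_left_front [-98.1  79.9  45.1] 0.7
chest [-1.8 -1.3  2.9] 0.68
lid_edge [ 27.    1.  291.9] 0.69
lid_hinge [ 81.4   2.2 107.6] 0.64
lid_lining [ 47.9  -1.8 196.3] 0.82
-160 41 top pt [  42. -161.  211.]
-120 72 top pt [  11. -106.  283.]
-80 140 top pt [ 21. -68. 289.]
-40 152 top pt [ 18. -26. 289.]
0 159 top pt [ 11.   8. 288.]
40 176 top pt [ 18.  31. 289.]
80 175 top pt [ 17.  92. 288.]
120 199 top pt [  8. 112. 290.]
160 294 top pt [ 14. 151. 289.]
```

Both drawers are home, the chest is unmoved and the lid edge is at X 27, Z 291. Crossing over it with the tip at about 355.

>>> move_arm(
  targets=[
    {"wx": 0,"wy": 0,"wz": 0,"x": 0.015,"y": 0.003,"z": 0,"gripper": 0},
    {"wx": 0,"wy": 0,"wz": 0,"x": 0.045,"y": 0.008,"z": 0,"gripper": 0},
    {"wx": 0,"wy": 0,"wz": 0,"x": 0.075,"y": 0.014,"z": 0,"gripper": 0},
    {"wx": 0,"wy": 0,"wz": 0,"x": 0.105,"y": 0.02,"z": 0,"gripper": 0},
    {"wx": 0,"wy": 0,"wz": 0,"x": 0.135,"y": 0.026,"z": 0,"gripper": 0},
    {"wx": 0,"wy": 0,"wz": 0,"x": 0.165,"y": 0.032,"z": 0,"gripper": 0},
    {"wx": 0,"wy": 0,"wz": 0,"x": 0.195,"y": 0.036,"z": 0,"gripper": 0},
    {"wx": 0,"wy": 0,"wz": 0,"x": 0.22,"y": 0.04,"z": 0,"gripper": 0},
    {"wx": 0,"wy": 0,"wz": 0,"x": 0.235,"y": 0.04,"z": 0,"gripper": 0},
    {"wx": 0,"wy": 0,"wz": 0,"x": 0.238,"y": 0.04,"z": 0,"gripper": 0},
    {"wx": 0,"wy": 0,"wz": 0,"x": 0.238,"y": 0.04,"z": 0,"gripper": 0},
  ],
)

```text
t: 16.97
tool_pos: [696.5, -84.9, 334.0]
eef_rot: [[0.96, -0.278, -0.003], [-0.278, -0.96, -0.001], [-0.003, 0.002, -1.0]]
contact_force: [-0.3, -0.0, -0.4]
gripper_width: -0.0
```

```bash
python3 -c "
from h import *
st()"
```

```text
t 16.97 chestXYZ [ 89.1  -0.4 334. ] F [-0.3 -0.1 -0.4] w -0.0
[[1.0, -0.003, -0.003], [-0.003, -1.0, -0.002], [-0.003, 0.002, -1.0]]
```

Descend behind the lid, then move to just before contact.

>>> move_arm(
  targets=[
    {"wx": 0,"wy": 0,"wz": 0,"x": 0,"y": 0,"z": 0.02,"gripper": 0},
    {"wx": 0,"wy": 0,"wz": 0,"x": 0,"y": 0,"z": 0.045,"gripper": 0},
    {"wx": 0,"wy": 0,"wz": 0,"x": 0,"y": 0,"z": 0.07,"gripper": 0},
    {"wx": 0,"wy": 0,"wz": 0,"x": 0,"y": 0,"z": 0.09,"gripper": 0},
    {"wx": 0,"wy": 0,"wz": 0,"x": 0,"y": 0,"z": 0.096,"gripper": 0},
    {"wx": 0,"wy": 0,"wz": 0,"x": 0,"y": 0,"z": 0.096,"gripper": 0},
    {"wx": 0,"wy": 0,"wz": 0,"x": -0.01,"y": 0,"z": 0.096,"gripper": 0},
    {"wx": 0,"wy": 0,"wz": 0,"x": -0.02,"y": 0,"z": 0.096,"gripper": 0},
    {"wx": 0,"wy": 0,"wz": 0,"x": -0.028,"y": 0,"z": 0.096,"gripper": 0},
    {"wx": 0,"wy": 0,"wz": 0,"x": -0.034,"y": 0,"z": 0.096,"gripper": 0},
  ],
)

```text
t: 17.8
tool_pos: [663.2, -75.3, 239.6]
eef_rot: [[0.96, -0.278, -0.002], [-0.278, -0.96, -0.001], [-0.001, 0.002, -1.0]]
contact_force: [0.8, 0.6, -0.4]
gripper_width: 0.2
```

```bash
python3 -c "
from h import *
st()
s=arm.snapshot('side');cv2.imwrite('pics/s6.png',cv2.resize(s['image'][90:230,150:310,::-1],None,fx=4,fy=4,interpolation=cv2.INTER_CUBIC))"
```

```text
t 17.8 chestXYZ [ 54.4  -0.3 239.6] F [ 0.6  0.8 -0.4] w 0.2
[[1.0, -0.003, -0.001], [-0.003, -1.0, -0.002], [-0.001, 0.002, -1.0]]
```

View pics/s6.png

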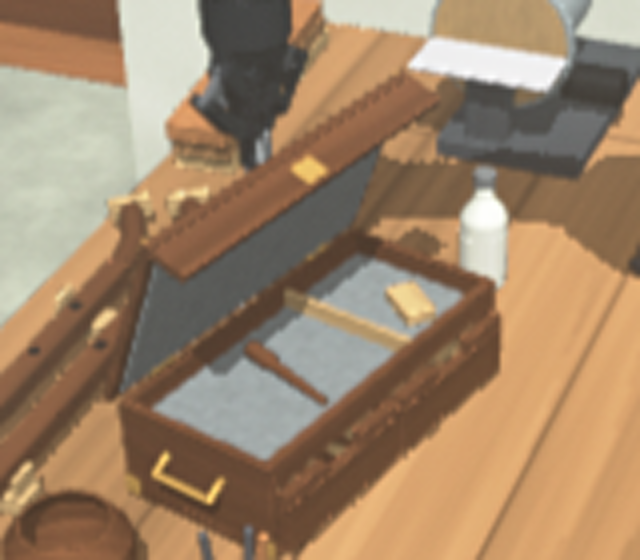

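The finger (255,155) is behind the middle of the lid, and both drawers are shut. Now I'll push over along the hinge arc.

>>> move_arm(
  targets=[
    {"wx": 0,"wy": 0,"wz": 0,"x": -0.008,"y": 0,"z": 0.003,"gripper": 0},
    {"wx": 0,"wy": 0,"wz": 0,"x": -0.017,"y": 0,"z": 0.008,"gripper": 0},
    {"wx": 0,"wy": 0,"wz": 0,"x": -0.026,"y": 0,"z": 0.013,"gripper": 0},
    {"wx": 0,"wy": 0,"wz": 0,"x": -0.034,"y": 0,"z": 0.017,"gripper": 0},
    {"wx": 0,"wy": 0,"wz": 0,"x": -0.041,"y": 0,"z": 0.022,"gripper": 0},
    {"wx": 0,"wy": 0,"wz": 0,"x": -0.048,"y": 0,"z": 0.026,"gripper": 0},
    {"wx": 0,"wy": 0,"wz": 0,"x": -0.055,"y": 0,"z": 0.031,"gripper": 0},
    {"wx": 0,"wy": 0,"wz": 0,"x": -0.062,"y": 0,"z": 0.037,"gripper": 0},
    {"wx": 0,"wy": 0,"wz": 0,"x": -0.068,"y": 0,"z": 0.043,"gripper": 0},
  ],
)

```text
t: 18.6
tool_pos: [596.7, -56.1, 196.4]
eef_rot: [[0.961, -0.278, -0.002], [-0.278, -0.961, -0.001], [-0.002, 0.002, -1.0]]
contact_force: [0.5, -1.6, 4.1]
gripper_width: 0.0
```

```bash
python3 look2.py
```

```text
t 18.6 chestXYZ [-14.9  -0.2 196.4] F [ 1.  -1.4  4.1] w 0.0
[[1.0, -0.003, -0.002], [-0.003, -1.0, -0.002], [-0.002, 0.002, -1.0]]
drawer_right_front [-96.6 -84.8  45.1] 0.94
drawer_left_front [-98.9  78.8  44.5] 0.84
chest [-1.1  1.3  3.8] 0.88
lid_edge [-51.5   1.  245.4] 0.94
lid_hinge [ 80.4   1.  105.3] 0.64
lid_lining [-148.6 -455.3   -0.5] 0.4
-160 72 top pt [ -54. -153.  243.]
-120 90 top pt [ -54. -130.  242.]
-80 101 top pt [-55. -87. 243.]
-40 97 top pt [-59. -36. 241.]
0 107 top pt [-58.  11. 241.]
40 121 top pt [-55.  29. 240.]
80 122 top pt [-59.  81. 242.]
120 127 top pt [-62. 109. 243.]
160 182 top pt [-61. 171. 242.]
```

The lid is at about 42° and following well at 4 N. Continue down to about 8°.

>>> move_arm(
  targets=[
    {"wx": 0,"wy": 0,"wz": 0,"x": -0.005,"y": 0,"z": 0.006,"gripper": 0},
    {"wx": 0,"wy": 0,"wz": 0,"x": -0.011,"y": 0,"z": 0.013,"gripper": 0},
    {"wx": 0,"wy": 0,"wz": 0,"x": -0.016,"y": 0,"z": 0.02,"gripper": 0},
    {"wx": 0,"wy": 0,"wz": 0,"x": -0.021,"y": 0,"z": 0.028,"gripper": 0},
    {"wx": 0,"wy": 0,"wz": 0,"x": -0.025,"y": 0,"z": 0.036,"gripper": 0},
    {"wx": 0,"wy": 0,"wz": 0,"x": -0.029,"y": 0,"z": 0.043,"gripper": 0},
    {"wx": 0,"wy": 0,"wz": 0,"x": -0.032,"y": 0,"z": 0.051,"gripper": 0},
    {"wx": 0,"wy": 0,"wz": 0,"x": -0.035,"y": 0,"z": 0.059,"gripper": 0},
    {"wx": 0,"wy": 0,"wz": 0,"x": -0.038,"y": 0,"z": 0.066,"gripper": 0},
    {"wx": 0,"wy": 0,"wz": 0,"x": -0.039,"y": 0,"z": 0.072,"gripper": 0},
  ],
)

```text
t: 19.83
tool_pos: [559.4, -45.3, 123.9]
eef_rot: [[0.961, -0.278, -0.003], [-0.278, -0.961, -0.001], [-0.002, 0.002, -1.0]]
contact_force: [-1.8, 0.4, 3.1]
gripper_width: -0.0
```

```bash
python3 look2.py
```

```text
t 19.83 chestXYZ [-5.370e+01 -1.000e-01  1.239e+02] F [-1.9 -0.1  3.1] w -0.0
[[1.0, -0.003, -0.002], [-0.003, -1.0, -0.002], [-0.002, 0.002, -1.0]]
drawer_right_front [-97.5 -83.9  43.4] 0.61
drawer_left_front [-102.8   76.3   43.7] 0.57
chest [-0.3 -0.8  3.9] 0.84
lid_edge [-102.6   -3.5  152.2] 0.59
lid_hinge [ 82.2   1.1 104.7] 0.69
lid_lining [-103.4   -2.4  151.4] 0.33
-160 153 top pt [ -98. -161.  151.]
-120 138 top pt [-109. -127.  151.]
-80 135 top pt [-103.  -68.  151.]
-40 170 top pt [-67. -48. 218.]
0 232 top pt [-67. -12. 188.]
40 244 top pt [-40.  53. 231.]
80 250 top pt [-109.   90.  153.]
120 282 top pt [-104.  111.  151.]
160 323 top pt [-110.  153.  151.]
```

Lid at about 10°. Down slowly to the stop.

>>> move_arm(
  targets=[
    {"wx": 0,"wy": 0,"wz": 0,"x": 0,"y": 0,"z": 0.004,"gripper": 0},
    {"wx": 0,"wy": 0,"wz": 0,"x": -0.001,"y": 0,"z": 0.008,"gripper": 0},
    {"wx": 0,"wy": 0,"wz": 0,"x": -0.002,"y": 0,"z": 0.012,"gripper": 0},
    {"wx": 0,"wy": 0,"wz": 0,"x": -0.002,"y": 0,"z": 0.015,"gripper": 0},
    {"wx": 0,"wy": 0,"wz": 0,"x": -0.002,"y": 0,"z": 0.017,"gripper": 0},
  ],
)

```text
t: 20.65
tool_pos: [557.7, -44.8, 107.5]
eef_rot: [[0.961, -0.278, -0.002], [-0.278, -0.961, -0.001], [-0.002, 0.002, -1.0]]
contact_force: [-1.7, 0.8, 2.8]
gripper_width: 0.5
```

>>> move_arm(
  targets=[
    {"wx": 0,"wy": 0,"wz": 0,"x": 0,"y": 0,"z": 0.0015,"gripper": 0},
    {"wx": 0,"wy": 0,"wz": 0,"x": 0,"y": 0,"z": 0.003,"gripper": 0},
  ],
)

```text
t: 20.82
tool_pos: [557.4, -44.7, 104.1]
eef_rot: [[0.961, -0.278, -0.003], [-0.278, -0.961, -0.001], [-0.003, 0.002, -1.0]]
contact_force: [-1.5, 0.7, 1.8]
gripper_width: 0.1
```

```bash
python3 look2.py
```

```text
t 20.82 chestXYZ [-5.580e+01 -1.000e-01  1.041e+02] F [-1.6  0.3  1.8] w 0.1
[[1.0, -0.003, -0.003], [-0.003, -1.0, -0.002], [-0.003, 0.002, -1.0]]
drawer_right_front [-97.2 -87.2  45.4] 0.7
chest [-145.5 -453.6    2.3] 0.25
lid_edge [-107.1   -4.2  124.9] 0.83
lid_hinge [ 83.3   2.2 104.5] 0.66
-160 89 top pt [ -92. -152.  127.]
-120 90 top pt [-110. -133.  127.]
-80 91 top pt [-52. -65. 128.]
-40 82 top pt [-70. -26. 169.]
0 121 top pt [-73.  -5. 165.]
40 131 top pt [-46.  33. 171.]
80 146 top pt [-109.   70.  128.]
120 174 top pt [-108.  111.  128.]
160 150 top pt [-117.  173.  127.]
```

Edge at about 126 (shut is 118), so there is still about 2.5° left. Continue in small steps.

>>> move_arm(
  targets=[
    {"wx": 0,"wy": 0,"wz": 0,"x": 0,"y": 0,"z": 0.0015,"gripper": 0},
    {"wx": 0,"wy": 0,"wz": 0,"x": 0,"y": 0,"z": 0.003,"gripper": 0},
    {"wx": 0,"wy": 0,"wz": 0,"x": 0,"y": 0,"z": 0.004,"gripper": 0},
  ],
)

```text
t: 21.47
tool_pos: [557.6, -44.8, 100.4]
eef_rot: [[0.961, -0.278, -0.003], [-0.278, -0.961, -0.001], [-0.002, 0.002, -1.0]]
contact_force: [-1.5, 0.0, 2.7]
gripper_width: -0.1
```

>>> move_arm(
  targets=[
    {"wx": 0,"wy": 0,"wz": 0,"x": 0,"y": 0,"z": 0.001,"gripper": 0},
    {"wx": 0,"wy": 0,"wz": 0,"x": 0,"y": 0,"z": 0.002,"gripper": 0},
  ],
)

```text
t: 21.63
tool_pos: [557.7, -44.8, 99.4]
eef_rot: [[0.96, -0.278, -0.002], [-0.278, -0.96, -0.001], [-0.002, 0.002, -1.0]]
contact_force: [-15.8, 1.4, 44.9]
gripper_width: -0.2
```

>>> move_arm(
  targets=[
    {"wx": 0,"wy": 0,"wz": 0,"x": 0,"y": 0,"z": 0.001,"gripper": 0},
    {"wx": 0,"wy": 0,"wz": 0,"x": 0,"y": 0,"z": 0.001,"gripper": 0},
  ],
)

```text
t: 21.8
tool_pos: [557.6, -44.7, 99.6]
eef_rot: [[0.96, -0.278, -0.002], [-0.278, -0.96, -0.001], [-0.002, 0.002, -1.0]]
contact_force: [-11.0, 0.4, 28.8]
gripper_width: 0.0
```

Hard stop reached. Lift clear and check.

>>> move_arm(
  targets=[
    {"wx": 0,"wy": 0,"wz": 0,"x": 0,"y": 0,"z": -0.01,"gripper": 0},
    {"wx": 0,"wy": 0,"wz": 0,"x": 0,"y": 0,"z": -0.03,"gripper": 0},
    {"wx": 0,"wy": 0,"wz": 0,"x": 0,"y": 0,"z": -0.06,"gripper": 0},
    {"wx": 0,"wy": 0,"wz": 0,"x": 0,"y": 0,"z": -0.09,"gripper": 0},
    {"wx": 0,"wy": 0,"wz": 0,"x": 0,"y": 0,"z": -0.12,"gripper": 0},
    {"wx": 0,"wy": 0,"wz": 0,"x": 0,"y": 0,"z": -0.14,"gripper": 0},
    {"wx": 0,"wy": 0,"wz": 0,"x": 0,"y": 0,"z": -0.14,"gripper": 0},
  ],
)

```text
t: 22.38
tool_pos: [559.7, -44.6, 243.8]
eef_rot: [[0.96, -0.279, 0.004], [-0.279, -0.96, -0.001], [0.005, 0.0, -1.0]]
contact_force: [-0.2, -0.3, 0.6]
gripper_width: -0.3
```

```bash
python3 look2.py; python3 -c "
from h import *
s=arm.snapshot('side');W=cloud(s)
k=(W[...,2]>105)&(W[...,2]<150)&(abs(W[...,0]+10)<90)&(abs(W[...,1])<165)
q=W[k];c=np.linalg.lstsq(np.c_[q[:,0],q[:,1],np.ones(len(q))],q[:,2],rcond=None)[0];print(k.sum(),'slopes',c)
cv2.imwrite('pics/s7.png',cv2.resize(s['image'][90:270,150:350,::-1],None,fx=3.2,fy=3.2,interpolation=cv2.INTER_CUBIC))
for n in ['shell','glue','tin','plane']:
  print(n,[np.round(r['centre']).tolist() for r in arm.landmark_of('side',n)[:1]])"
```

```text
t 22.38 chestXYZ [-53.5   0.6 243.8] F [-0.1 -0.3  0.6] w -0.3
[[1.0, -0.003, 0.005], [-0.003, -1.0, -0.0], [0.005, 0.0, -1.0]]
drawer_right_front [-97.3 -87.1  43.6] 0.78
drawer_left_front [-97.5  79.9  46.5] 0.79
chest [-0.9 -0.4  4.3] 0.7
lid_edge [-109.    -3.9  119.4] 0.57
lid_hinge [ 80.1  -0.2 104.5] 0.75
-160 16 top pt [  67. -146.  123.]
-120 19 top pt [ -80. -125.  124.]
-80 17 top pt [ 58. -88. 125.]
-40 30 top pt [ 64. -31. 122.]
0 23 top pt [-15. -15. 123.]
40 19 top pt [-83.  44. 122.]
80 25 top pt [-89.  78. 124.]
120 33 top pt [-15. 131. 123.]
160 19 top pt [ -2. 166. 122.]
2726 slopes [-2.27571847e-03 -1.52502277e-04  1.16866987e+02]
shell [[715.0, 209.0, -2.0]]
glue [[550.0, -345.0, 2.0]]
tin [[533.0, 257.0, 1.0]]
plane [[342.0, -457.0, -0.0]]
```

View pics/s7.png

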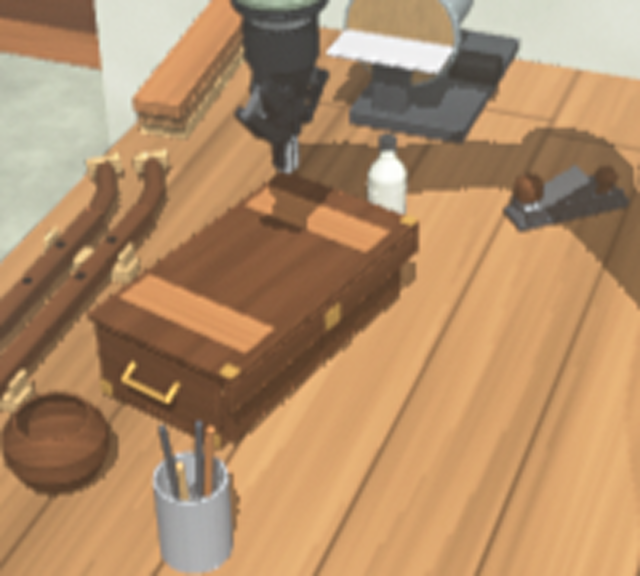

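The lid lies flat (fitted slope 0.002 rad), both drawers are shut, the chest and the other things are in place, and the arm is clear. Handing in.

```bash
python3 -c "
from bench import arm
print(arm.close_job())"
```

```text
the job is handed in; nothing more can be done
None
```

The chest is closed: both drawers are fully home and the lid lies flat shut. I handed the job in at about 22.5 s of the 51 s; the hand-in reports no verdict.

**What I did:** I pushed the right drawer, then the left, to their stops at about 14–17 N. Then I pushed the lid from behind with the closed fingertips, along its hinge arc, until it met a hard stop (about 45 N for a moment), and lifted clear.

**Last checks:**
- **Lid:** the fitted slope of its top is about 0.002 rad, and the edge is at 119 mm (118 when shut).
- **Drawers:** both fronts measured about -97 mm against -94.5 at home, which is within the camera's error, and both had hit their stops.
- **Chest:** within about 1 mm of its starting position as the cameras see it.
- **Bench items:** shell, glue, tin and plane are all within about 5 mm of where they stood.
- **Till:** the peg and block are under the shut lid, so I couldn't check them at the end. They looked untouched in the last picture before the lid closed.

**What went wrong or disagreed:**
- **Fingertips:** they end about 15 mm above the reported TCP, not 8 mm below it as stated. Because of that, two early pushes went through the right drawer's scoop opening into the drawer, without measurable force. I measured the offset, went lower and pushed beside the scoop.
- **Chest yaw:** the left drawer's stop came about 3 mm earlier than the right's, which suggests my yaw estimate was off by about 2°.

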